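Nest the corner guards on the ridge stand by length

TASK

Put the four steel corner guards away on the wooden ridge stand, ridge up and nested snugly one over the other: first the shortest straight on the wood, then each next longer one over it, so that the longest ends up on top. Centre each one lengthwise on the stand with its legs lying along those beneath, and leave the shaker, the cup and the tape where they are.

Things in the scene. Friction and masses are not known exactly. Their poses are not given: they have to be found in the camera images.
- guard_a_center (a point): shortest of 4 steel corner guards: 90-degree angle section, legs 42 wide, 4 thick, 30 mm long, ~80 g; lies like a roof, ridge up: 30 along ridge, 59 across, 32.5 high. Point: its centre, half-way up, 16.3 under the outer ridge. x along ridge, z up. Grip its two flat ends, lengthwise, from above, near the ridge
- guard_b_center (a point): second shortest of 4 steel corner guards: 90-degree angle section, legs 42 wide, 4 thick, 43 mm long, ~110 g; lies like a roof, ridge up: 43 along ridge, 59 across, 32.5 high. Point: its centre, half-way up, 16.3 under the outer ridge. x along ridge, z up. Grip its two flat ends, lengthwise, from above, near the ridge
- guard_c_center (a point): second longest of 4 steel corner guards: 90-degree angle section, legs 42 wide, 4 thick, 56 mm long, ~140 g; lies like a roof, ridge up: 56 along ridge, 59 across, 32.5 high. Point: its centre, half-way up, 16.3 under the outer ridge. x along ridge, z up. Grip its two flat ends, lengthwise, from above, near the ridge
- guard_d_center (a point): longest of 4 steel corner guards: 90-degree angle section, legs 42 wide, 4 thick, 68 mm long, ~170 g; lies like a roof, ridge up: 68 along ridge, 59 across, 32.5 high. Point: its centre, half-way up, 16.3 under the outer ridge. x along ridge, z up. Grip its two flat ends, lengthwise, from above, near the ridge
- ridge (a point): fixed wooden stand: square bar on its edge, top half a 90-degree ridge (22 long, 51 across), on a pillar over a foot 80x100x12 mm. Point: middle of the top edge, 60 mm over the table; x along ridge, z up. First guard's centre seats 10.6 mm below this point, each next one 5.66 higher. Bar and shorter guards lie within a longer guard's length: its ends stay free
- flour_shaker_center (a point): bystander: steel flour shaker with a mesh lid, 67 mm across, 110 mm tall; the point is its centre
- portion_cup_center (a point): bystander: small tan lidded portion cup, 56 mm across, 32 mm tall; the point is its centre
- tape_roll_center (a point): bystander: small off-white roll of tape lying flat, 61 mm across, 19 mm tall; the point is its centre

How it is judged (in metres and radians):
On the way, in this order (a step that is already met when the one before it is completed fails the run):
1. the shortest guard is seated on the bare wooden ridge (horizontal distance between guard_a_center and ridge below 0.012 m and z of guard_a_center in the frame of ridge between -0.0132 and -0.008 m and angle between the x axis of guard_a_center and the x axis of ridge, either way round below 0.15 rad and angle between guard_a_center's own z axis and vertical below 0.12 rad), for 0.2 s.
2. the second shortest guard is seated over the shortest one (all of step 1 and horizontal distance between guard_b_center and ridge below 0.012 m and z of guard_b_center in the frame of ridge between -0.0075 and -0.0023 m and angle between the x axis of guard_b_center and the x axis of ridge, either way round below 0.15 rad and angle between guard_b_center's own z axis and vertical below 0.12 rad), for 0.2 s.
3. the second longest guard is seated over the second shortest one (all of step 2 and horizontal distance between guard_c_center and ridge below 0.012 m and z of guard_c_center in the frame of ridge between -0.0019 and 0.0033 m and angle between the x axis of guard_c_center and the x axis of ridge, either way round below 0.15 rad and angle between guard_c_center's own z axis and vertical below 0.12 rad), for 0.2 s.
4. the longest guard is seated over the second longest one (all of step 3 and horizontal distance between guard_d_center and ridge below 0.012 m and z of guard_d_center in the frame of ridge between 0.0038 and 0.009 m and angle between the x axis of guard_d_center and the x axis of ridge, either way round below 0.15 rad and angle between guard_d_center's own z axis and vertical below 0.12 rad), for 0.2 s.
At the end, for the whole second after the job is handed in: All four guards nested ridge up on the stand, shortest at the bottom to longest on top: each centre within 12 mm of the ridge's middle sideways, within 2.6 mm of its nested height, aligned within 0.15 rad, upright within 0.12 rad, at rest; shaker, cup and tape roll within 20 mm of their start (all of step 4 and linear speed of each of guard_a, guard_b, guard_c, guard_d below 0.02 m/s); the robot touches nothing.
It fails at once if the flour shaker is moved or knocked over (distance of flour_shaker_center from where it was at the start of the episode above 0.02 m).
It fails at once if the portion cup is moved or knocked over (distance of portion_cup_center from where it was at the start of the episode above 0.02 m).
It fails at once if the tape roll is moved or knocked over (distance of tape_roll_center from where it was at the start of the episode above 0.02 m).
It also fails if it takes over 106 s, if anything falls off the work surface, if the arm or the gripper's body presses on something with over 40 N, if the wrist force passes 120 N, or if a joint passes its speed limit or range.

ROBOT

A 6-joint arm with a two-finger parallel gripper is mounted at the origin on the work surface; the furniture and walls round the work are solid. World frame = base frame: x ahead of the robot, y to its left, z up, the work surface at z = 0. Lengths are in mm, angles in rad, forces in N, time in s.
With the tool pointing down it reaches from about 350 to 775 mm from the base axis. Payload 7.3 kg.
Tool frame: the origin (TCP) lies at the very end of the fingers, on their centre line; the grasp point (between the pads) lies bot.grip_point_offset behind it (bot.grip_point_offset is the distance from the TCP to the grasp point, in mm); z points along the fingers, y is the line along which they close (so a half turn about z gives the same grasp; the last joint's range is limited). The gripper opens to 92 mm and grips with 3 to 60 N. Pads are 19 mm wide; open, the fingers measure 130 mm over their backs; the gripper's body (75 mm by 190 mm) begins 47 mm behind the grasp point.
Start: joints at [-1.426, 0.342, 1.524, -0, 1.275, -0.146], TCP at [150.55, -502.971, 226.741] pointing down, gripper open.
Joint ranges: [-2.53, 2.53], [-0.77, 2.02], [0.04, 2.7], [-1, 4.14], [0.28, 2.66], [-3.11, 3.11]. Speed limits (rad/s): [2.57, 2.57, 3.14, 3.14, 3.14, 3.14].

INTERFACE

Orientations are given as [roll, pitch, yaw] about the fixed x, y, z axes, in that order (R = Rz(yaw) Ry(pitch) Rx(roll)).
In Python, from plant import bot gives the robot as it stands. The module is installed in compiled form; this text tells all that it offers.
- The arm moves only by the tool carry_out, never from a script. Its argument "plan" is a list of rows, each an object of numbers: "tx", "ty", "tz": the shift along the world's x, y, z in mm; "rx", "ry", "rz": the turn, a rotation vector about the world's x, y, z in rad. A call has 1 to 12 rows; each row shifts and turns the commanded pose from where the row before left it; what a row does not reach is not made up. A row lasts 1/10 s, in which the tool goes at most 50 mm and 8.59 degrees, less where a joint would pass 70% of its speed; a pose out of reach is approached as far as the arm can. A call with a gripper value outside its range is refused whole. "gripper" is the closure, from 0 (fully open) to 1 (shut), set as the call begins (left out, the last holds). The fingers move at their own pace and stop on an object; the grip force is fixed at half the most. Time passes only in rows, so rows that do not move let the fingers close. It gives the time, the measured TCP pose, the force, the opening and the grip force at its end, in the units of the state.
- bot.get_obs(): the state, without advancing time (a new reading comes with each control period).
- bot.capture(name): name is "scene" or "top" or "wrist"; returns the picture (420x560x3 uint8, red, green, blue); there is no depth.
- bot.camera_model(name): a dict with "camera_matrix" (3x3 intrinsics, pixels), "R" (3x3) and "t" (3): a world point X has camera coordinates R X + t. Camera axes: x right, y down, z forward; pixel columns grow to the right and rows downward; lengths in mm; the calibration is good to about 2 mm. A picture is of the moment at which its call begins: read the wrist's pose just before it. camera_model takes no time and is no camera call; for the wrist camera it gives the pose at the moment of the call.
- bot.close_job(): hands the job in; it is judged then, once.
The state is a dict: "time": time; "joint_positions": joint angles; "dq": joint speeds; "tau": joint torques, N m; "tool_pos": TCP position; "tcp_rot": TCP orientation; "contact_force": force on the tool from outside, world axes, zero at the start; "moment": the same for the moment, N m; "grip_width": finger opening in mm; "finger_force": force on a finger pad.
Only numpy, scipy, OpenCV 4.12 (cv2) and the standard library are available. Lean on these libraries where they do the work, as an engineer would, in place of code of your own. Each camera call takes 0.05 s, during which the arm holds its last target. There are 200 camera calls.

## Working session

There is one attempt and no reset: what is moved stays moved. The work goes in short steps, Python scripts to look and compute and a tool call to move; the robot and the scene stay as the last step left them, time stands still between calls to the robot, and variables do not carry over. Pictures are saved under pics/ and viewed, at most 17 in all, crops included, and the job is handed in when it is done.

Besides the shell and the picture viewer there is one more tool, called after "Call:" in YAML: its name, and indented under it one key for each argument. carry_out: Moves the arm, as the interface text tells. Its arguments: {"type":"object","properties":{"plan":{"type":"array"},"gripper":{"type":"number"}},"required":["plan"]}

```bash
mkdir -p pics; python3 - <<'E'
from plant import bot
import cv2
for n in("scene","top"):
    cv2.imwrite(f"pics/{n}0.png",bot.capture(n)[:,:,::-1])
    m=bot.camera_model(n);print(n,m["camera_matrix"],m["R"],m["t"])
print(bot.grip_point_offset,bot.get_obs())
E
```

```text
scene [[461.03702226   0.         283.20418221]
 [  0.         461.03702226 213.72024535]
 [  0.           0.           1.        ]] [[ 9.99935881e-01  1.13213608e-02  2.48183598e-04]
 [ 9.87397912e-03 -8.60949615e-01 -5.08594401e-01]
 [-5.54430714e-03  5.08564240e-01 -8.61006199e-01]] [-4.41577533e+02 -1.54169669e-01  1.03183989e+03]
top [[541.11768822   0.         277.74416619]
 [  0.         541.11768822 210.5830456 ]
 [  0.           0.           1.        ]] [[ 0.00691723 -0.99986562 -0.01486221]
 [-0.99533133 -0.00545351 -0.09636282]
 [ 0.09626882  0.01545939 -0.99523531]] [  -5.30388721  446.06671659 1323.86772661]
18.8 {'time': 0.1, 'joint_positions': array([-1.42599390e+00,  3.42643310e-01,  1.52490949e+00, -8.54577522e-06,
        1.27535079e+00, -1.46031305e-01]), 'dq': array([-0.00111162, -0.00253983, -0.00198475, -0.00054008, -0.00265303,
       -0.00291626]), 'tau': array([ 3.96477248e-03, -4.32003200e+01, -2.44694263e+01,  7.19867810e-02,
        5.26211236e-02, -3.66790596e-05]), 'tool_pos': array([ 150.49736835, -502.60896455,  226.12368051]), 'tcp_rot': array([-3.14029447e+00, -1.82673717e-04,  2.90836106e-01]), 'contact_force': array([-0.39473444,  0.48792321,  0.15354715]), 'moment': array([-0.00986019, -0.01373383, -0.01089394]), 'finger_force': 0.0, 'grip_width': 91.7609295208154}
```

View pics/scene0.png

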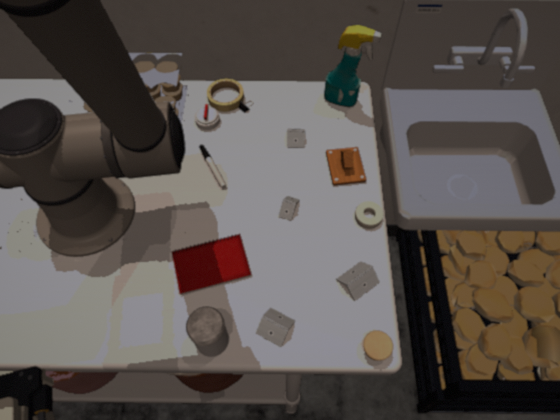

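View pics/top0.png

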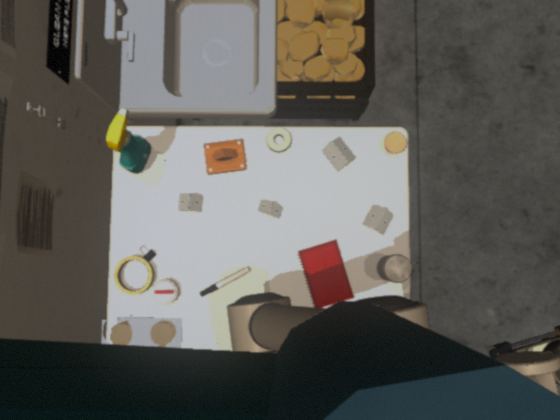

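The scene image shows guards at (289,208), (296,138), (358,281) and (275,327), with the orange stand at (347,163). In the top image the guards are at (270,208), (190,202), (339,153) and (378,219), and the stand is at (225,156). Next I'll enlarge these areas.

```bash
python3 - <<'E'
import cv2,numpy as np
s=cv2.imread("pics/scene0.png");t=cv2.imread("pics/top0.png")
S=[(289,208),(296,138),(358,281),(275,327),(347,163)];T=[(270,208),(190,202),(339,153),(378,219),(225,156)]
def c(im,p,h=22):
    x,y=p;k=cv2.resize(im[y-h:y+h,x-h:x+h],(264,264),interpolation=cv2.INTER_CUBIC)  # 6x
    return k
def norm(k): return cv2.normalize(k,None,0,255,cv2.NORM_MINMAX)
def page(idx,name):
    rows=[np.hstack([norm(c(im,P[i])) for i in idx]) for im,P in((s,S),(t,T))]
    cv2.imwrite(name,np.vstack(rows))
page([0,1,4],"pics/p1.png");page([2,3],"pics/p2.png")
E
```

```text
(no output)
```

View pics/p1.png

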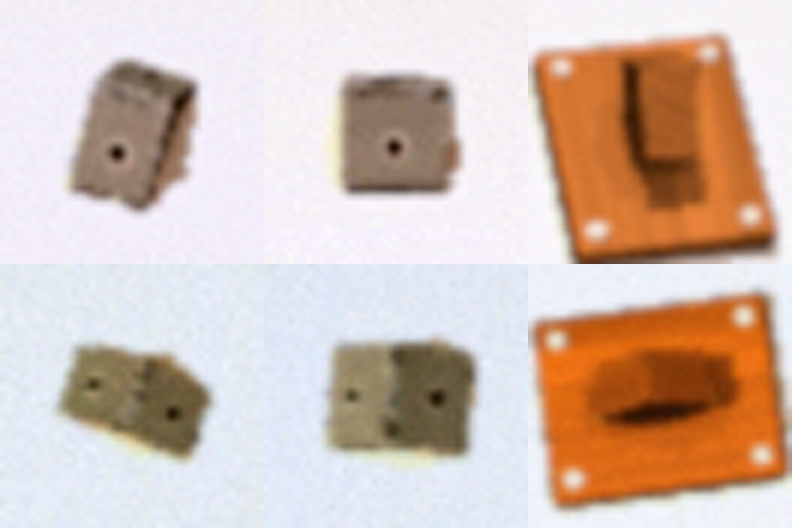

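View pics/p2.png

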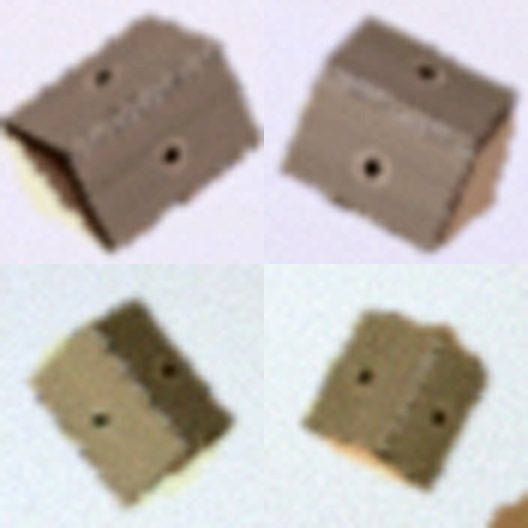

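The guards' ridges and holes are clear. I'll triangulate rough ridge midpoints now and refine them with the wrist camera.

```bash
cat > h.py <<'E'
from plant import bot
import cv2,numpy as np
def P(m): return m["camera_matrix"]@np.c_[m["R"],m["t"]]
def tri(m1,p1,m2,p2):
    X=cv2.triangulatePoints(P(m1),P(m2),np.float64(p1).reshape(-1,2).T,np.float64(p2).reshape(-1,2).T)
    return (X[:3]/X[3]).T
def onz(m,p,z):
    "pixels -> world at height z"
    r=np.c_[np.float64(p).reshape(-1,2),np.ones(len(np.reshape(p,(-1,2))))]@np.linalg.inv(m["camera_matrix"]).T@m["R"]
    c=-m["R"].T@m["t"]
    return c+r*((z-c[2])/r[:,2])[:,None]
def proj(m,X):
    q=np.atleast_2d(X)@P(m)[:,:3].T+P(m)[:,3]; return q[:,:2]/q[:,2:]
E
python3 - <<'E'
from h import *
np.set_printoptions(precision=1,suppress=True)
ms,mt=bot.camera_model("scene"),bot.camera_model("top")
S=dict(a=(289,208),b=(296,138),r=(358,281),l=(275,327));T=dict(a=(270,208),b=(190,202),r=(339,153),l=(378,219))
s=dict(a=[(104,92),(156,112)],b=[(83,95),(181,95)],r=[(72,150),(222,45)],l=[(66,70),(211,145)])
t=dict(a=[(130,150),(148,90)],b=[(128,181),(128,81)],r=[(190,180),(92,62)],l=[(111,191),(173,66)])
for k in s:
    a=np.array(s[k])/6+np.array(S[k])-22;b=np.array(t[k])/6+np.array(T[k])-22
    # order each by world x on plane z=32.5
    A=onz(ms,a,32.5);B=onz(mt,b,32.5);A=A[A[:,0].argsort()];B=B[B[:,0].argsort()]
    print(k,A[:,:2].ravel(),B[:,:2].ravel(),"mid",A.mean(0),B.mean(0),"len",np.ptp(A,0),np.linalg.norm(A[1]-A[0]),np.linalg.norm(B[1]-B[0]),tri(ms,a.mean(0),mt,b.mean(0)))
for k,p,q in(("foot",(347,166),(225,156)),("shaker",(206,323),(397,268)),("cup",(378,344),(396,142)),("tape",(369,213),(279,139))):
    print(k,tri(ms,p,mt,q))
m=bot.camera_model("wrist");print(m["R"],-m["R"].T@m["t"],m["camera_matrix"])
E
```

```text
a [443.9  17.2 462.9   8.9] [443.9  17.2 468.7  10. ] mid [453.4  13.1  32.5] [456.3  13.6  32.5] len [19.   8.4  0. ] 20.75295097742116 25.881540930683087 [[455.1  13.4  32.6]]
b [450.3 214.9 489.7 215.4] [444.9 215.9 486.4 216.8] mid [470.  215.1  32.5] [465.6 216.3  32.5] len [39.3  0.5  0. ] 39.34832708537567 41.5273655818254 [[467.7 217.1  29.5]]
r [ 571.8 -174.3  624.5 -136. ] [ 569.7 -178.   619.2 -137.6] mid [ 598.1 -155.2   32.5] [ 594.4 -157.8   32.5] len [52.8 38.3  0. ] 65.17603536465288 63.895199575161406 [[ 595.1 -157.4   36.3]]
l [ 407.8 -242.5  453.9 -266.1] [ 401.4 -240.2  452.9 -266.1] mid [ 430.8 -254.3   32.5] [ 427.1 -253.2   32.5] len [46.2 23.6  0. ] 51.84247264343739 57.61180852857058 [[ 428.9 -253.5   28.5]]
foot [[588.2 132.8   7.2]]
shaker [[ 308.6 -278.7  104.2]]
cup [[ 617.3 -294.2   40.3]]
tape [[627.9  -4.4  22.1]]
[[ 0.3 -1.  -0. ]
 [-0.9 -0.3  0.3]
 [-0.3 -0.1 -1. ]] [ 229.7 -479.2  382.4] [[366.    0.  280.5]
 [  0.  366.  212.2]
 [  0.    0.    1. ]]
```

Label `r` (595,-157) is the longest guard, d, and `l` (429,-253) is c. Guard a is at (455,13), b at (468,216) and the stand at about (588,133). I'll move over a to look with the wrist camera.

Call:
carry_out:
  plan:
    - {"tx": 25,"ty": 42.7,"rz": 0.075}
    - {"tx": 25,"ty": 42.7,"rz": 0.075}
    - {"tx": 25,"ty": 42.7,"rz": 0.075}
    - {"tx": 25,"ty": 42.7,"rz": 0.075}
    - {"tx": 25,"ty": 42.7,"rz": 0.075}
    - {"tx": 25,"ty": 42.7,"rz": 0.075}
    - {"tx": 25,"ty": 42.7,"rz": 0.075}
    - {"tx": 25,"ty": 42.7,"rz": 0.075}
    - {"tx": 25,"ty": 42.7,"rz": 0.075}
    - {"tx": 25,"ty": 42.7,"rz": 0.075}
    - {"tx": 25,"ty": 42.7,"rz": 0.075}
    - {"tx": 25,"ty": 42.7,"rz": 0.075}
  gripper: 0

```text
invalid input at $.plan[0]: expected keys tx, ty, tz, rx, ry, rz
```

Call:
carry_out:
  plan:
    - {}
    - {}
    - {}

```text
invalid input at $.plan[0]: expected keys tx, ty, tz, rx, ry, rz
```

```bash
cat >> h.py <<'E'
def shot(n):
    m=bot.camera_model("wrist");im=bot.capture("wrist")[:,:,::-1].copy()
    cv2.imwrite(f"pics/{n}.png",im);np.savez(f"pics/{n}.npz",**m)
    cv2.imwrite(f"pics/{n}v.png",cv2.resize(im,(800,600),interpolation=cv2.INTER_CUBIC))
    o=bot.get_obs();print(o["time"],o["tool_pos"],o["tcp_rot"],o["contact_force"],o["grip_width"],o["finger_force"])
E
python3 -c "
from h import *
shot('w1')"
```

```text
0.15 [ 150.50371535 -502.63945629  226.18833395] [-3.14039011e+00 -1.49002479e-04  2.90816202e-01] [-0.73275943 -0.32631444 -0.25545275] 91.98597553551548 0.0
```

View pics/w1v.png

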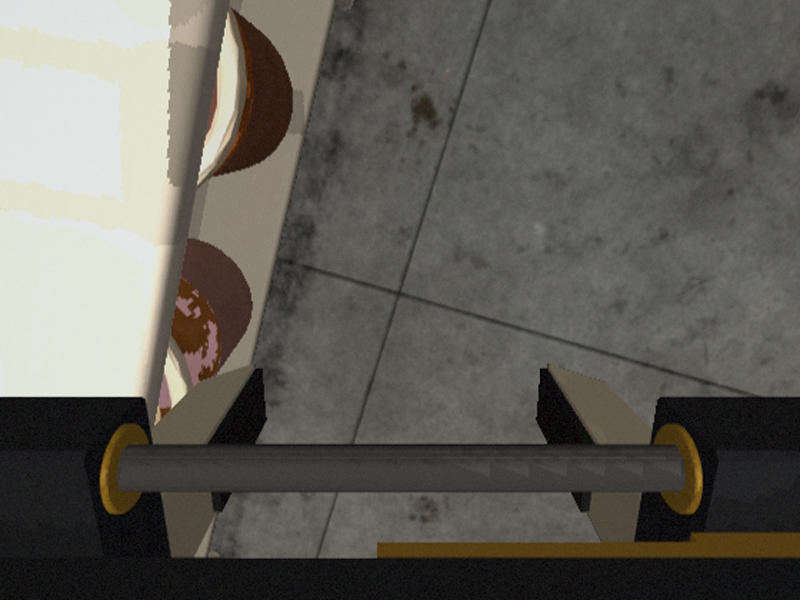

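The picture shows only the floor and the gripper, because both moves were refused for missing keys. I'll resend with all six keys, stopping short of a so it lies in view.

Call:
carry_out:
  plan:
    - {"tx": 24,"ty": 36.5,"tz": 0,"rx": 0,"ry": 0,"rz": 0.085}
    - {"tx": 24,"ty": 36.5,"tz": 0,"rx": 0,"ry": 0,"rz": 0.085}
    - {"tx": 24,"ty": 36.5,"tz": 0,"rx": 0,"ry": 0,"rz": 0.085}
    - {"tx": 24,"ty": 36.5,"tz": 0,"rx": 0,"ry": 0,"rz": 0.085}
    - {"tx": 24,"ty": 36.5,"tz": 0,"rx": 0,"ry": 0,"rz": 0.085}
    - {"tx": 24,"ty": 36.5,"tz": 0,"rx": 0,"ry": 0,"rz": 0.085}
    - {"tx": 24,"ty": 36.5,"tz": 0,"rx": 0,"ry": 0,"rz": 0.085}
    - {"tx": 24,"ty": 36.5,"tz": 0,"rx": 0,"ry": 0,"rz": 0.085}
    - {"tx": 24,"ty": 36.5,"tz": 0,"rx": 0,"ry": 0,"rz": 0.085}
    - {"tx": 24,"ty": 36.5,"tz": 0,"rx": 0,"ry": 0,"rz": 0.085}
    - {"tx": 24,"ty": 36.5,"tz": 0,"rx": 0,"ry": 0,"rz": 0.085}
    - {"tx": 24,"ty": 36.5,"tz": 0,"rx": 0,"ry": 0,"rz": 0.085}
  gripper: 0

```text
time: 1.35
tool_pos: [439.2, -63.2, 226.7]
tcp_rot: [3.141, 0.0, 1.314]
contact_force: [0.7, 0.4, 0.4]
grip_width: 91.8
finger_force: 0.0
```

Call:
carry_out:
  plan:
    - {"tx": 0,"ty": 0,"tz": 0,"rx": 0,"ry": 0,"rz": 0}
    - {"tx": 0,"ty": 0,"tz": 0,"rx": 0,"ry": 0,"rz": 0}
    - {"tx": 0,"ty": 0,"tz": 0,"rx": 0,"ry": 0,"rz": 0}

```text
time: 1.65
tool_pos: [438.0, -65.6, 226.5]
tcp_rot: [-3.141, 0.0, 1.31]
contact_force: [-0.3, 0.7, -0.5]
grip_width: 92.2
finger_force: 0.0
```

```bash
python3 -c "
from h import *
shot('w2')"
```

```text
1.7 [437.9716238  -65.92652127 226.63631256] [-3.14120471e+00  3.21736481e-04  1.30876224e+00] [-0.53123917 -0.53852777  0.52650921] 91.89246499220972 0.0
```

View pics/w2v.png

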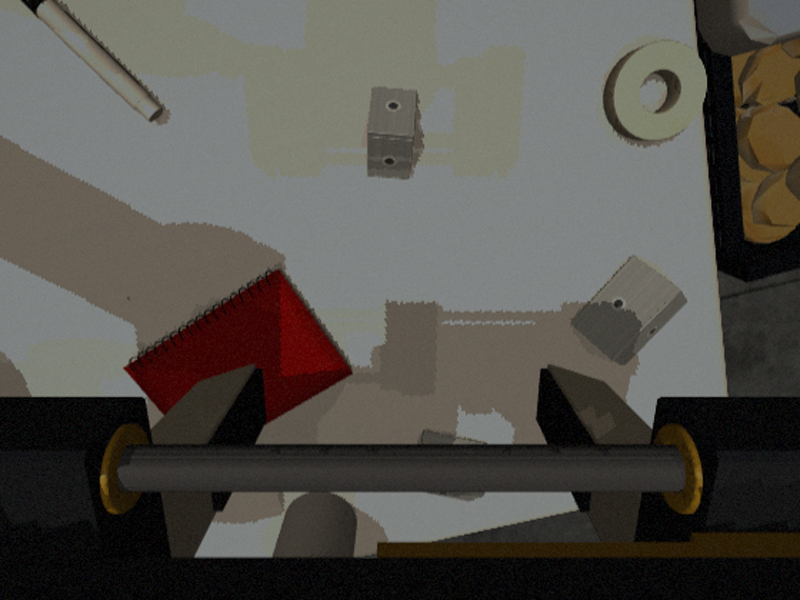

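In w2v guard a's ridge runs (368,134)–(416,136), the tape is at (655,92) and d is at (630,308).

```bash
python3 - <<'E'
from h import *
np.set_printoptions(precision=2,suppress=True)
m=np.load("pics/w2.npz")
e=onz(m,np.array([(368,134.5),(416,136.5)])*.7,32.5)
print(e,e.mean(0),np.linalg.norm(e[1]-e[0]),np.arctan2(*(e[1]-e[0])[1::-1]))
mt=bot.camera_model("top");pw=np.array([392,135.5])*.7
print(tri(m,pw,mt,np.array((139,120))/6+np.array((270,208))-22))
# holes
H=np.array([(393,105),(389,160)])*.7;Ht=np.array([(93,121),(172,149)])/6+np.array((270,208))-22
X=tri(m,H,mt,Ht);print(X,X.mean(0))
im=cv2.imread("pics/w2.png");c=im[40:140,230:320]
cv2.imwrite("pics/w2a.png",cv2.resize(c,None,fx=6,fy=6,interpolation=cv2.INTER_CUBIC))
E
```

```text
[[440.36  20.85  32.5 ]
 [469.62  11.74  32.5 ]] [454.99  16.3   32.5 ] 30.64506171117046 -0.30164351638855635
[[455.47  14.37  39.01]]
[[460.29  34.93  -9.55]
 [448.04   0.74  -5.94]] [454.17  17.84  -7.75]
```

View pics/w2a.png

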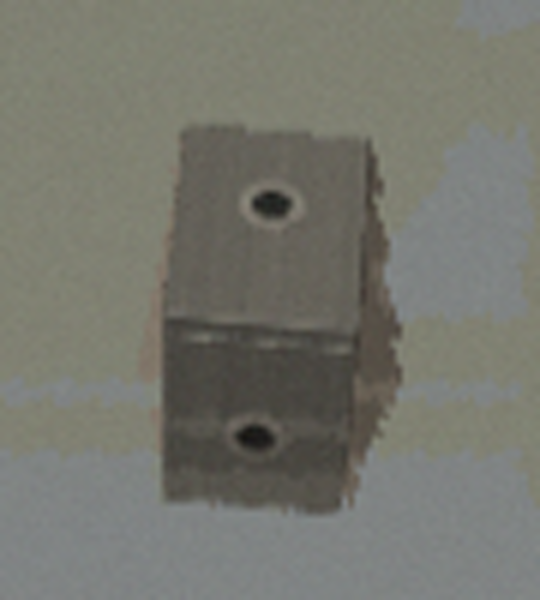

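A's ridge midpoint is about (455,15) at an angle of about -0.35, so the tool yaw should be 1.22. Descending to grasp it.

Call:
carry_out:
  plan:
    - {"tx": 5.5,"ty": 26.7,"tz": -10,"rx": 0,"ry": 0,"rz": -0.03}
    - {"tx": 5.5,"ty": 26.7,"tz": -20,"rx": 0,"ry": 0,"rz": -0.03}
    - {"tx": 5.5,"ty": 26.6,"tz": -28,"rx": 0,"ry": 0,"rz": -0.03}
    - {"tx": 0,"ty": 0,"tz": -40,"rx": 0,"ry": 0,"rz": 0}
    - {"tx": 0,"ty": 0,"tz": -40,"rx": 0,"ry": 0,"rz": 0}
    - {"tx": 0,"ty": 0,"tz": -35,"rx": 0,"ry": 0,"rz": 0}
    - {"tx": 0,"ty": 0,"tz": -25,"rx": 0,"ry": 0,"rz": 0}
    - {"tx": 0,"ty": 0,"tz": -14,"rx": 0,"ry": 0,"rz": 0}
    - {"tx": 0,"ty": 0,"tz": -6.7,"rx": 0,"ry": 0,"rz": 0}
    - {"tx": 0,"ty": 0,"tz": 0,"rx": 0,"ry": 0,"rz": 0}
    - {"tx": 0,"ty": 0,"tz": 0,"rx": 0,"ry": 0,"rz": 0}

```text
time: 2.8
tool_pos: [455.6, 14.4, 8.7]
tcp_rot: [3.14, -0.0, 1.22]
contact_force: [-0.7, 0.4, -0.1]
grip_width: 91.7
finger_force: 0.0
```

Call:
carry_out:
  plan:
    - {"tx": 0,"ty": 0,"tz": 0,"rx": 0,"ry": 0,"rz": 0}
    - {"tx": 0,"ty": 0,"tz": 0,"rx": 0,"ry": 0,"rz": 0}
    - {"tx": 0,"ty": 0,"tz": 0,"rx": 0,"ry": 0,"rz": 0}
    - {"tx": 0,"ty": 0,"tz": 0,"rx": 0,"ry": 0,"rz": 0}
    - {"tx": 0,"ty": 0,"tz": 0,"rx": 0,"ry": 0,"rz": 0}
    - {"tx": 0,"ty": 0,"tz": 0,"rx": 0,"ry": 0,"rz": 0}
    - {"tx": 0,"ty": 0,"tz": 0,"rx": 0,"ry": 0,"rz": 0}
    - {"tx": 0,"ty": 0,"tz": 0,"rx": 0,"ry": 0,"rz": 0}
  gripper: 1

```text
time: 3.6
tool_pos: [454.9, 15.1, 8.0]
tcp_rot: [-3.141, 0.0, 1.221]
contact_force: [-1.3, -0.3, -0.1]
grip_width: 32.7
finger_force: 0.2
```

Call:
carry_out:
  plan:
    - {"tx": 0,"ty": 0,"tz": 0,"rx": 0,"ry": 0,"rz": 0}
    - {"tx": 0,"ty": 0,"tz": 0,"rx": 0,"ry": 0,"rz": 0}
    - {"tx": 0,"ty": 0,"tz": 0,"rx": 0,"ry": 0,"rz": 0}
    - {"tx": 0,"ty": 0,"tz": 10,"rx": 0,"ry": 0,"rz": 0}
    - {"tx": 0,"ty": 0,"tz": 30,"rx": 0,"ry": 0,"rz": 0}
    - {"tx": 0,"ty": 0,"tz": 40,"rx": 0,"ry": 0,"rz": 0}
    - {"tx": 23,"ty": 7,"tz": 40,"rx": 0,"ry": 0,"rz": 0.07}
    - {"tx": 23,"ty": 7,"tz": 35,"rx": 0,"ry": 0,"rz": 0.07}
    - {"tx": 23,"ty": 7,"tz": 25,"rx": 0,"ry": 0,"rz": 0.07}
    - {"tx": 23,"ty": 7,"tz": 0,"rx": 0,"ry": 0,"rz": 0.07}
    - {"tx": 23,"ty": 7,"tz": 0,"rx": 0,"ry": 0,"rz": 0.07}
    - {"tx": 0,"ty": 0,"tz": 0,"rx": 0,"ry": 0,"rz": 0}

```text
time: 4.8
tool_pos: [571.9, 50.6, 188.6]
tcp_rot: [3.139, -0.0, 1.573]
contact_force: [-0.1, -0.4, -1.3]
grip_width: 29.2
finger_force: 30.0
```

Call:
carry_out:
  plan:
    - {"tx": 0,"ty": 0,"tz": 0,"rx": 0,"ry": 0,"rz": 0}
    - {"tx": 0,"ty": 0,"tz": 0,"rx": 0,"ry": 0,"rz": 0}

```text
time: 5.0
tool_pos: [569.0, 49.8, 188.0]
tcp_rot: [-3.14, 0.0, 1.57]
contact_force: [-1.1, -0.3, -1.5]
grip_width: 29.7
finger_force: 30.0
```

```bash
python3 -c "
from h import *
shot('w3')"
```

```text
5.05 [569.08594438  49.78927183 188.15093572] [-3.14088292e+00  1.14883969e-04  1.56984984e+00] [-0.20792147 -0.24354329 -1.42541744] 29.450318503678925 29.999927133321762
```

View pics/w3v.png

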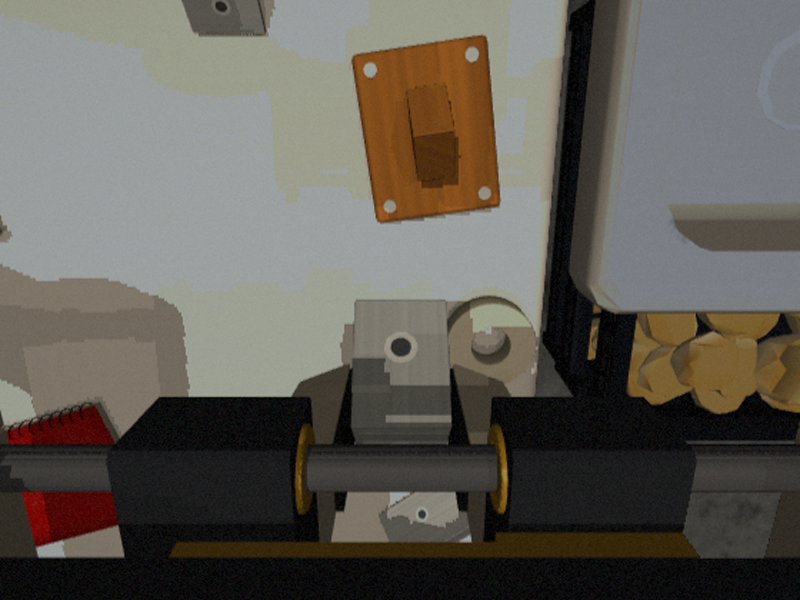

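W3 shows the stand's top ridge edge at about (412,137)–(453,132), the foot screws at (370,70), (472,54), (485,193) and (390,206), and the held guard's ridge at about y=358, x 353–449.

```bash
python3 - <<'E'
from h import *
np.set_printoptions(precision=2,suppress=True)
m=np.load("pics/w3.npz");mt=bot.camera_model("top");ms=bot.camera_model("scene")
e=onz(m,np.array([(412,137),(453,132)])*.7,60)
print(e,e.mean(0),np.linalg.norm(e[1]-e[0]),np.arctan2(*(e[1]-e[0])[1::-1]))
print(tri(m,np.array([432.5,134.5])*.7,mt,np.array((124,115))/6+np.array((225,156))-22))
s=onz(m,np.array([(370,70),(472,54),(485,193),(390,206)])*.7,12);print(s,s.mean(0),np.arctan2(*(s[1]-s[0])[1::-1]),np.arctan2(*(s[2]-s[3])[1::-1]))
st=onz(mt,np.array([(29,77),(216,52),(233,192),(45,215)])/6+np.array((225,156))-22,12);print(st.mean(0),np.arctan2(*(st[0]-st[3])[1::-1]),np.arctan2(*(st[1]-st[2])[1::-1]))
ss=onz(ms,np.array([(33,66),(181,52),(222,215),(69,230)])/6+np.array((347,163))-22,12);print(ss.mean(0))
# held ridge: apex about tool_z+24.5
g=onz(m,np.array([(353,358),(449,358)])*.7,188.1+24.5);print("held",g,g.mean(0))
im=cv2.imread("pics/w3.png");c=im[20:165,235:365]
c2=im[200:320,235:325]
a=cv2.resize(c,(468,522),interpolation=cv2.INTER_CUBIC);b=cv2.resize(cv2.convertScaleAbs(c2,alpha=1.5),(330,440),interpolation=cv2.INTER_CUBIC)
o=np.zeros((522,798,3),np.uint8);o[:,:468]=cv2.convertScaleAbs(a,alpha=1.3);o[:440,468:]=b
cv2.imwrite("pics/w3c.png",o)
E
```

```text
[[575.7  132.17  60.  ]
 [596.88 134.6   60.  ]] [586.29 133.39  60.  ] 21.317471339011423 0.1139629626734089
[[588.05 133.3   32.89]]
[[551.94 169.59  12.  ]
 [611.2  177.99  12.  ]
 [622.44  98.79  12.  ]
 [563.    90.84  12.  ]] [587.15 134.3   12.  ] 0.1409334958133991 0.13287249008941
[584.35 132.68  12.  ] 0.13299251248023783 0.13264366796736984
[588.14 135.08  12.  ]
held [[556.78  74.45 212.6 ]
 [583.02  74.41 212.6 ]] [569.9   74.43 212.6 ]
```

View pics/w3c.png

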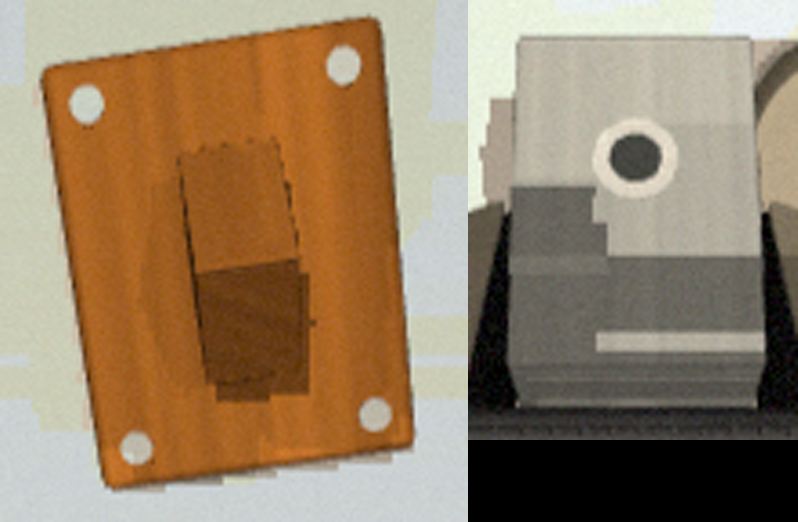

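The sharper crop gives the stand ridge ends at (289.4,96.1) and (318.1,91.7) in raw pixels. The held guard's ridge is its widest line, near raw row 299.

```bash
python3 - <<'E'
from h import *
np.set_printoptions(precision=2,suppress=True)
m=np.load("pics/w3.npz")
e=onz(m,[(289.4,96.1),(318.1,91.7)],60);print(e,e.mean(0),np.arctan2(*(e[1]-e[0])[1::-1]))
for z in(205,209,212.6,216):
    g=onz(m,[(245.9,299.5),(316.3,299.5)],z);print(z,g.mean(0),np.linalg.norm(g[1]-g[0]))
# predicted leg top foot edge: ridge y0+29.3,z-29.3+... 
for y0 in(46,48,50,52):
    print(y0,proj(m,[[569,y0,212.6],[569,y0+29.7,212.6-29.7],[569,y0+14.8,212.6-14.8]])[:,1])
print((37/3.667+200),(157/3.667+200),299.5)
E
```

```text
[[576.44 132.03  60.  ]
 [597.6  135.09  60.  ]] [587.02 133.56  60.  ] 0.14343299938355916
205 [570.03  48.2  205.  ] 30.40625108771156
209 [570.03  50.6  209.  ] 29.533328121123468
212.6 [570.03  52.76 212.6 ] 28.747697451194092
216 [570.03  54.81 216.  ] 28.00571292959419
46 [313.91 222.53 265.63]
48 [309.69 218.47 261.48]
50 [305.44 214.38 257.3 ]
52 [301.15 210.26 253.1 ]
210.08999181892554 242.81428961003544 299.5
```

Call:
carry_out:
  plan:
    - {"tx": 4,"ty": 20,"tz": 0,"rx": 0,"ry": 0,"rz": 0.035}
    - {"tx": 4,"ty": 20,"tz": 0,"rx": 0,"ry": 0,"rz": 0.035}
    - {"tx": 4,"ty": 20,"tz": -8,"rx": 0,"ry": 0,"rz": 0.035}
    - {"tx": 5,"ty": 21,"tz": -20,"rx": 0,"ry": 0,"rz": 0.032}
    - {"tx": 0,"ty": 0,"tz": -35,"rx": 0,"ry": 0,"rz": 0}
    - {"tx": 0,"ty": 0,"tz": -25,"rx": 0,"ry": 0,"rz": 0}
    - {"tx": 0,"ty": 0,"tz": 0,"rx": 0,"ry": 0,"rz": 0}
    - {"tx": 0,"ty": 0,"tz": -20,"rx": 0,"ry": 0,"rz": 0}
    - {"tx": 0,"ty": 0,"tz": -20,"rx": 0,"ry": 0,"rz": 0}
    - {"tx": 0,"ty": 0,"tz": -10,"rx": 0,"ry": 0,"rz": 0}
    - {"tx": 0,"ty": 0,"tz": 0,"rx": 0,"ry": 0,"rz": 0}
    - {"tx": 0,"ty": 0,"tz": 0,"rx": 0,"ry": 0,"rz": 0}

```text
time: 6.25
tool_pos: [587.7, 130.9, 51.4]
tcp_rot: [3.14, 0.0, 1.707]
contact_force: [0.0, 0.0, -0.5]
grip_width: 29.2
finger_force: 30.0
```

Call:
carry_out:
  plan:
    - {"tx": 0,"ty": 0,"tz": -3,"rx": 0,"ry": 0,"rz": 0}
    - {"tx": 0,"ty": 0,"tz": -3,"rx": 0,"ry": 0,"rz": 0}
    - {"tx": 0,"ty": 0,"tz": 0,"rx": 0,"ry": 0,"rz": 0}
    - {"tx": 0,"ty": 0,"tz": 0,"rx": 0,"ry": 0,"rz": 0}

```text
time: 6.65
tool_pos: [587.1, 131.1, 44.2]
tcp_rot: [3.141, 0.0, 1.708]
contact_force: [0.2, -0.6, -1.3]
grip_width: 29.3
finger_force: 30.0
```

Call:
carry_out:
  plan:
    - {"tx": 0,"ty": 0,"tz": -2,"rx": 0,"ry": 0,"rz": 0}
    - {"tx": 0,"ty": 0,"tz": -1,"rx": 0,"ry": 0,"rz": 0}
    - {"tx": 0,"ty": 0,"tz": 0,"rx": 0,"ry": 0,"rz": 0}
    - {"tx": 0,"ty": 0,"tz": 0,"rx": 0,"ry": 0,"rz": 0}

```text
time: 7.05
tool_pos: [587.5, 131.7, 42.0]
tcp_rot: [3.14, -0.001, 1.708]
contact_force: [-1.2, 1.8, 5.2]
grip_width: 29.5
finger_force: 30.0
```

Contact is a gentle 5 N near the seated height. I'll nudge it and release.

Call:
carry_out:
  plan:
    - {"tx": 0,"ty": 0.6,"tz": -0.8,"rx": 0,"ry": 0,"rz": 0}
    - {"tx": 0,"ty": 0,"tz": 0,"rx": 0,"ry": 0,"rz": 0}

```text
time: 7.25
tool_pos: [587.7, 132.4, 41.4]
tcp_rot: [3.139, -0.001, 1.708]
contact_force: [-1.7, 1.9, 6.1]
grip_width: 29.6
finger_force: 30.0
```

Call:
carry_out:
  plan:
    - {"tx": 0,"ty": 0,"tz": 0,"rx": 0,"ry": 0,"rz": 0}
    - {"tx": 0,"ty": 0,"tz": 0,"rx": 0,"ry": 0,"rz": 0}
    - {"tx": 0,"ty": 0,"tz": 0,"rx": 0,"ry": 0,"rz": 0}
    - {"tx": 0,"ty": 0,"tz": 0,"rx": 0,"ry": 0,"rz": 0}
  gripper: 0

```text
time: 7.65
tool_pos: [587.0, 131.5, 40.0]
tcp_rot: [-3.141, 0.0, 1.708]
contact_force: [-0.2, 0.4, -0.2]
grip_width: 56.9
finger_force: 0.0
```

Call:
carry_out:
  plan:
    - {"tx": 0,"ty": 0,"tz": 15,"rx": 0,"ry": 0,"rz": 0}
    - {"tx": 0,"ty": 0,"tz": 35,"rx": 0,"ry": 0,"rz": 0}
    - {"tx": 0,"ty": 0,"tz": 35,"rx": 0,"ry": 0,"rz": 0}
    - {"tx": -20,"ty": -10,"tz": 35,"rx": 0,"ry": 0,"rz": -0.037}
    - {"tx": -25,"ty": -10,"tz": 30,"rx": 0,"ry": 0,"rz": -0.05}
    - {"tx": -25,"ty": -10,"tz": 0,"rx": 0,"ry": 0,"rz": -0.05}
    - {"tx": -17,"ty": -11.6,"tz": 0,"rx": 0,"ry": 0,"rz": 0}
    - {"tx": 0,"ty": 0,"tz": 0,"rx": 0,"ry": 0,"rz": 0}
    - {"tx": 0,"ty": 0,"tz": 0,"rx": 0,"ry": 0,"rz": 0}

```text
time: 8.55
tool_pos: [500.5, 90.0, 190.5]
tcp_rot: [3.14, -0.0, 1.57]
contact_force: [0.0, 0.5, 0.7]
grip_width: 91.7
finger_force: 0.0
```

```bash
python3 -c "
from h import *
shot('w4')"
```

```text
8.6 [500.84217905  90.20936141 190.32219288] [ 3.14065613e+00 -2.12387517e-04  1.57060231e+00] [-0.30469672 -1.19144492  0.41223956] 92.14420225100129 0.0
```

View pics/w4v.png

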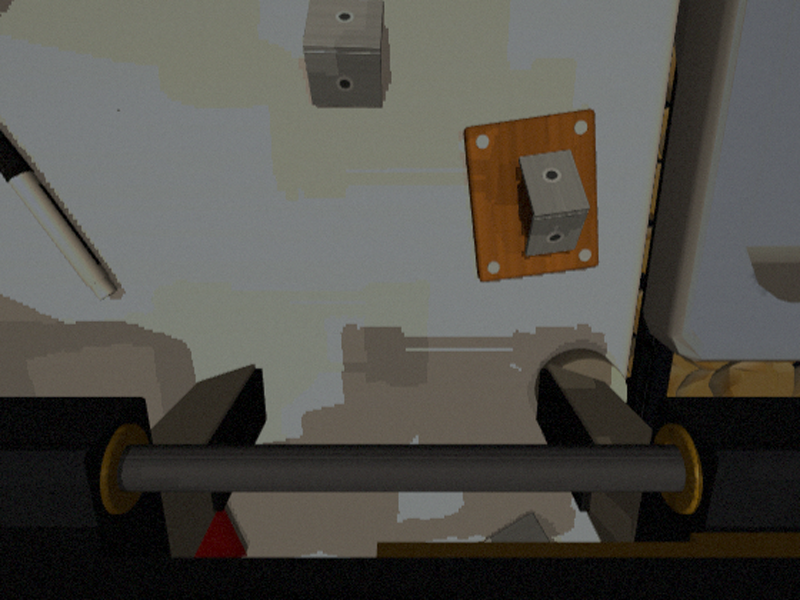

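Guard a is seated on the stand, with its ridge at about (530,216)–(588,209). Guard b's ridge is at about (304,49)–(384,53).

```bash
python3 - <<'E'
from h import *
np.set_printoptions(precision=2,suppress=True)
m=np.load("pics/w4.npz");mt=bot.camera_model("top")
for p,z in(([(304,49),(384,53)],32.5),([(530,216),(588,209)],65.65)):
    e=onz(m,np.array(p)*.7,z);print(e,e.mean(0),np.linalg.norm(e[1]-e[0]),np.arctan2(*(e[1]-e[0])[1::-1]))
print(tri(m,np.array((344,51))*.7,mt,np.array((129,132))/6+np.array((190,202))-22))
w3=np.load("pics/w3.npz")
print("b low edge z check",tri(m,np.array([(345,84)])*.7,w3,np.array([(222,7)])*.7))
E
```

```text
[[448.89 218.33  32.5 ]
 [492.58 216.29  32.5 ]] [470.73 217.31  32.5 ] 43.7388985841368 -0.046668827205361245
[[570.87 131.93  65.65]
 [601.58 135.61  65.65]] [586.22 133.77  65.65] 30.928549314403252 0.11913887260359327
[[468.16 220.91   5.68]]
b low edge z check [[468.69 202.55  11.5 ]]
```

Call:
carry_out:
  plan:
    - {"tx": -7.5,"ty": 32,"tz": 0,"rx": 0,"ry": 0,"rz": -0.01}
    - {"tx": -7.5,"ty": 32,"tz": 0,"rx": 0,"ry": 0,"rz": -0.01}
    - {"tx": -7.5,"ty": 32,"tz": -10,"rx": 0,"ry": 0,"rz": -0.01}
    - {"tx": -8,"ty": 31.3,"tz": -20,"rx": 0,"ry": 0,"rz": -0.01}
    - {"tx": 0,"ty": 0,"tz": -35,"rx": 0,"ry": 0,"rz": 0}
    - {"tx": 0,"ty": 0,"tz": -40,"rx": 0,"ry": 0,"rz": 0}
    - {"tx": 0,"ty": 0,"tz": -40,"rx": 0,"ry": 0,"rz": 0}
    - {"tx": 0,"ty": 0,"tz": -25,"rx": 0,"ry": 0,"rz": 0}
    - {"tx": 0,"ty": 0,"tz": -12.2,"rx": 0,"ry": 0,"rz": 0}
    - {"tx": 0,"ty": 0,"tz": 0,"rx": 0,"ry": 0,"rz": 0}
    - {"tx": 0,"ty": 0,"tz": 0,"rx": 0,"ry": 0,"rz": 0}

```text
time: 9.7
tool_pos: [470.5, 217.8, 8.7]
tcp_rot: [3.14, -0.0, 1.531]
contact_force: [0.4, -0.0, 0.3]
grip_width: 91.7
finger_force: 0.0
```

Call:
carry_out:
  plan:
    - {"tx": 0,"ty": 0,"tz": 0,"rx": 0,"ry": 0,"rz": 0}
    - {"tx": 0,"ty": 0,"tz": 0,"rx": 0,"ry": 0,"rz": 0}
    - {"tx": 0,"ty": 0,"tz": 0,"rx": 0,"ry": 0,"rz": 0}
    - {"tx": 0,"ty": 0,"tz": 0,"rx": 0,"ry": 0,"rz": 0}
    - {"tx": 0,"ty": 0,"tz": 0,"rx": 0,"ry": 0,"rz": 0}
    - {"tx": 0,"ty": 0,"tz": 0,"rx": 0,"ry": 0,"rz": 0}
    - {"tx": 0,"ty": 0,"tz": 0,"rx": 0,"ry": 0,"rz": 0}
    - {"tx": 0,"ty": 0,"tz": 0,"rx": 0,"ry": 0,"rz": 0}
    - {"tx": 0,"ty": 0,"tz": 0,"rx": 0,"ry": 0,"rz": 0}
    - {"tx": 0,"ty": 0,"tz": 0,"rx": 0,"ry": 0,"rz": 0}
  gripper: 1

```text
time: 10.7
tool_pos: [469.5, 217.3, 8.0]
tcp_rot: [-3.141, 0.0, 1.531]
contact_force: [-1.8, 0.1, 1.4]
grip_width: 42.7
finger_force: 30.0
```

Call:
carry_out:
  plan:
    - {"tx": 0,"ty": 0,"tz": 15,"rx": 0,"ry": 0,"rz": 0}
    - {"tx": 0,"ty": 0,"tz": 35,"rx": 0,"ry": 0,"rz": 0}
    - {"tx": 0,"ty": 0,"tz": 40,"rx": 0,"ry": 0,"rz": 0}
    - {"tx": 0,"ty": 0,"tz": 40,"rx": 0,"ry": 0,"rz": 0}
    - {"tx": 23.2,"ty": -17,"tz": 12,"rx": 0,"ry": 0,"rz": 0.035}
    - {"tx": 24,"ty": -17,"tz": 0,"rx": 0,"ry": 0,"rz": 0.035}
    - {"tx": 24,"ty": -17,"tz": 0,"rx": 0,"ry": 0,"rz": 0.035}
    - {"tx": 24,"ty": -17,"tz": 0,"rx": 0,"ry": 0,"rz": 0.035}
    - {"tx": 22,"ty": -15.3,"tz": 0,"rx": 0,"ry": 0,"rz": 0.037}
    - {"tx": 0,"ty": 0,"tz": -10,"rx": 0,"ry": 0,"rz": 0}
    - {"tx": 0,"ty": 0,"tz": -25,"rx": 0,"ry": 0,"rz": 0}
    - {"tx": 0,"ty": 0,"tz": -25,"rx": 0,"ry": 0,"rz": 0}

```text
time: 11.9
tool_pos: [586.2, 134.2, 88.9]
tcp_rot: [-3.141, -0.0, 1.707]
contact_force: [-0.9, 0.6, -1.9]
grip_width: 42.2
finger_force: 30.0
```

Call:
carry_out:
  plan:
    - {"tx": 0,"ty": 0,"tz": -10,"rx": 0,"ry": 0,"rz": 0}
    - {"tx": 0,"ty": 0,"tz": -15,"rx": 0,"ry": 0,"rz": 0}
    - {"tx": 0,"ty": 0,"tz": -15,"rx": 0,"ry": 0,"rz": 0}
    - {"tx": 0,"ty": 0,"tz": -6,"rx": 0,"ry": 0,"rz": 0}
    - {"tx": 0,"ty": 0,"tz": -3,"rx": 0,"ry": 0,"rz": 0}
    - {"tx": 0,"ty": 0,"tz": 0,"rx": 0,"ry": 0,"rz": 0}
    - {"tx": 0,"ty": 0,"tz": 0,"rx": 0,"ry": 0,"rz": 0}

```text
time: 12.6
tool_pos: [588.3, 132.6, 46.0]
tcp_rot: [3.137, 0.003, 1.708]
contact_force: [-7.8, -9.4, 28.5]
grip_width: 42.1
finger_force: 30.0
```

My descent ran a few mm too low, giving 28 N of contact. I'll back the command off to the seating height and then release.

Call:
carry_out:
  plan:
    - {"tx": 0,"ty": -1,"tz": 5,"rx": 0,"ry": 0,"rz": 0}
    - {"tx": 0,"ty": 0,"tz": 0,"rx": 0,"ry": 0,"rz": 0}
    - {"tx": 0,"ty": 0,"tz": 0,"rx": 0,"ry": 0,"rz": 0}

```text
time: 12.9
tool_pos: [587.2, 133.1, 46.9]
tcp_rot: [3.14, 0.001, 1.708]
contact_force: [-0.8, -2.2, 7.0]
grip_width: 42.5
finger_force: 30.0
```

Call:
carry_out:
  plan:
    - {"tx": 0,"ty": 0,"tz": 0,"rx": 0,"ry": 0,"rz": 0}
    - {"tx": 0,"ty": 0,"tz": 0,"rx": 0,"ry": 0,"rz": 0}
    - {"tx": 0,"ty": 0,"tz": 0,"rx": 0,"ry": 0,"rz": 0}
    - {"tx": 0,"ty": 0,"tz": 0,"rx": 0,"ry": 0,"rz": 0}
    - {"tx": 0,"ty": 0,"tz": 0,"rx": 0,"ry": 0,"rz": 0}
    - {"tx": 0,"ty": 0,"tz": 15,"rx": 0,"ry": 0,"rz": 0}
    - {"tx": 0,"ty": 0,"tz": 40,"rx": 0,"ry": 0,"rz": 0}
    - {"tx": 0,"ty": 0,"tz": 40,"rx": 0,"ry": 0,"rz": 0}
    - {"tx": 0,"ty": -20,"tz": 40,"rx": 0,"ry": 0,"rz": 0}
    - {"tx": -7,"ty": -23,"tz": 40,"rx": 0,"ry": 0,"rz": -0.037}
  gripper: 0

```text
time: 13.9
tool_pos: [579.8, 90.1, 222.5]
tcp_rot: [3.141, -0.0, 1.672]
contact_force: [0.3, 0.4, 0.5]
grip_width: 91.9
finger_force: 0.0
```

Call:
carry_out:
  plan:
    - {"tx": -10,"ty": -38,"tz": 5,"rx": 0,"ry": 0,"rz": -0.01}
    - {"tx": -10,"ty": -38,"tz": 0,"rx": 0,"ry": 0,"rz": -0.01}
    - {"tx": -10,"ty": -38,"tz": 0,"rx": 0,"ry": 0,"rz": -0.01}
    - {"tx": -10,"ty": -38,"tz": 0,"rx": 0,"ry": 0,"rz": -0.01}
    - {"tx": -10,"ty": -38,"tz": 0,"rx": 0,"ry": 0,"rz": -0.01}
    - {"tx": -10,"ty": -38,"tz": 0,"rx": 0,"ry": 0,"rz": -0.01}
    - {"tx": -10,"ty": -38,"tz": 0,"rx": 0,"ry": 0,"rz": -0.01}
    - {"tx": -10,"ty": -38,"tz": 0,"rx": 0,"ry": 0,"rz": -0.01}
    - {"tx": -10,"ty": -38,"tz": 0,"rx": 0,"ry": 0,"rz": -0.01}
    - {"tx": -10,"ty": -38,"tz": 0,"rx": 0,"ry": 0,"rz": -0.01}
    - {"tx": 0,"ty": 0,"tz": 0,"rx": 0,"ry": 0,"rz": 0}
    - {"tx": 0,"ty": 0,"tz": 0,"rx": 0,"ry": 0,"rz": 0}

```text
time: 15.1
tool_pos: [479.3, -290.5, 225.7]
tcp_rot: [-3.141, -0.001, 1.569]
contact_force: [0.4, 0.3, 0.6]
grip_width: 91.5
finger_force: 0.0
```

```bash
python3 -c "
from h import *
shot('w5')"
```

```text
15.15 [ 479.63852138 -289.56047278  225.82447227] [-3.14139400e+00 -7.92456650e-04  1.57030753e+00] [-0.11717706 -0.33309734  0.58377689] 92.06058626596801 0.0
```

View pics/w5v.png

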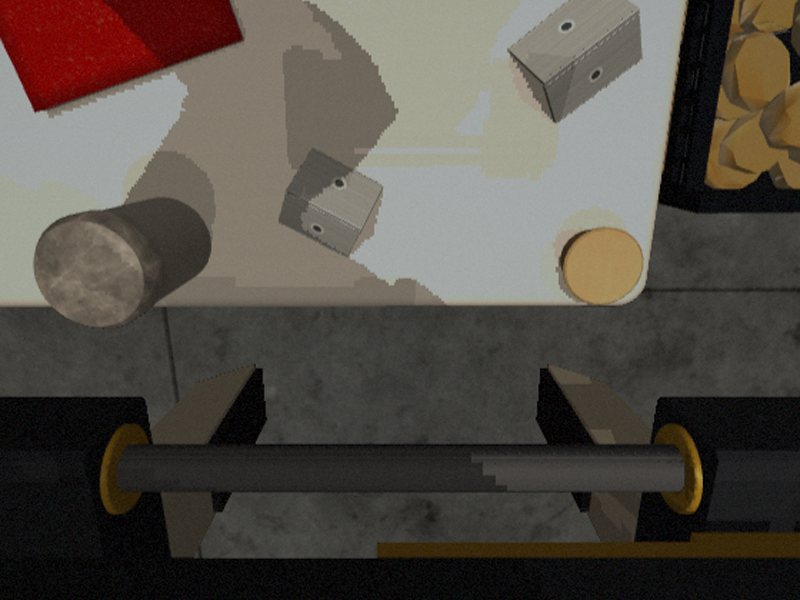

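The view shows c's ridge at about (291,187)–(371,223), d's ridge at about (548,80)–(640,12), the shaker lid at (90,270), and the cup at (602,266).

```bash
python3 - <<'E'
from h import *
np.set_printoptions(precision=2,suppress=True)
m=np.load("pics/w5.npz");mt=bot.camera_model("top")
for n,p,z in(("c",[(291,187),(371,223)],32.5),("d",[(548,80),(640,12)],32.5),("shakertop",[(90,270)],110),("cup",[(602,266)],32)):
    e=onz(m,np.array(p)*.7,z);print(n,e,e.mean(0),np.linalg.norm(e[-1]-e[0]),np.arctan2(*(e[-1]-e[0])[1::-1]))
for n,p,q,o in(("c",(331,205),(142,129),(378,219)),("d",(594,46),(141,121),(339,153))):
    print(n,tri(m,np.array(p)*.7,mt,np.array(q)/6+np.array(o)-22))
h=onz(m,np.array([(339,183),(318,229)])*.7,17.7);print(h.mean(0),np.arctan2(*(h[1]-h[0])[1::-1])+np.pi/2)
h=onz(m,np.array([(566,27),(596,74)])*.7,17.7);print(h.mean(0),np.arctan2(*(h[1]-h[0])[1::-1])+np.pi/2)
E
```

```text
c [[ 408.44 -238.91   32.5 ]
 [ 460.39 -262.64   32.5 ]] [ 434.42 -250.77   32.5 ] 57.11287679522838 -0.42862648409633214
d [[ 571.52 -174.56   32.5 ]
 [ 623.32 -137.22   32.5 ]] [ 597.42 -155.89   32.5 ] 63.855523488226204 0.6245946406735822
shakertop [[ 314.   -275.39  110.  ]] [ 314.   -275.39  110.  ] 0.0 0.0
cup [[ 618.43 -292.7    32.  ]] [ 618.43 -292.7    32.  ] 0.0 0.0
c [[ 429.56 -256.88    3.61]]
d [[ 592.35 -156.85   45.07]]
[ 430.34 -253.32   17.7 ] -0.4683074147111643
[ 595.03 -156.05   17.7 ] 0.6752322291277518
```

Call:
carry_out:
  plan:
    - {"tx": -11.5,"ty": 10,"tz": 0,"rx": 0,"ry": 0,"rz": -0.11}
    - {"tx": -11.5,"ty": 10,"tz": -10,"rx": 0,"ry": 0,"rz": -0.11}
    - {"tx": -11.5,"ty": 10,"tz": -10,"rx": 0,"ry": 0,"rz": -0.11}
    - {"tx": -12,"ty": 11,"tz": -20,"rx": 0,"ry": 0,"rz": -0.12}
    - {"tx": 0,"ty": 0,"tz": -30,"rx": 0,"ry": 0,"rz": 0}
    - {"tx": 0,"ty": 0,"tz": -40,"rx": 0,"ry": 0,"rz": 0}
    - {"tx": 0,"ty": 0,"tz": -40,"rx": 0,"ry": 0,"rz": 0}
    - {"tx": 0,"ty": 0,"tz": -35,"rx": 0,"ry": 0,"rz": 0}
    - {"tx": 0,"ty": 0,"tz": -20,"rx": 0,"ry": 0,"rz": 0}
    - {"tx": 0,"ty": 0,"tz": -13,"rx": 0,"ry": 0,"rz": 0}
    - {"tx": 0,"ty": 0,"tz": 0,"rx": 0,"ry": 0,"rz": 0}
    - {"tx": 0,"ty": 0,"tz": 0,"rx": 0,"ry": 0,"rz": 0}

```text
time: 16.35
tool_pos: [433.8, -248.2, 8.4]
tcp_rot: [3.141, -0.0, 1.122]
contact_force: [0.0, -0.2, 0.7]
grip_width: 91.8
finger_force: 0.0
```

Call:
carry_out:
  plan:
    - {"tx": 0,"ty": 0,"tz": 0,"rx": 0,"ry": 0,"rz": 0}
    - {"tx": 0,"ty": 0,"tz": 0,"rx": 0,"ry": 0,"rz": 0}
    - {"tx": 0,"ty": 0,"tz": 0,"rx": 0,"ry": 0,"rz": 0}
    - {"tx": 0,"ty": 0,"tz": 0,"rx": 0,"ry": 0,"rz": 0}
    - {"tx": 0,"ty": 0,"tz": 0,"rx": 0,"ry": 0,"rz": 0}
    - {"tx": 0,"ty": 0,"tz": 0,"rx": 0,"ry": 0,"rz": 0}
    - {"tx": 0,"ty": 0,"tz": 0,"rx": 0,"ry": 0,"rz": 0}
    - {"tx": 0,"ty": 0,"tz": 0,"rx": 0,"ry": 0,"rz": 0}
  gripper: 1

```text
time: 17.15
tool_pos: [433.1, -249.0, 8.1]
tcp_rot: [-3.142, 0.0, 1.121]
contact_force: [-1.5, 1.1, 3.4]
grip_width: 55.5
finger_force: 29.8
```

Call:
carry_out:
  plan:
    - {"tx": 0,"ty": 0,"tz": 15,"rx": 0,"ry": 0,"rz": 0}
    - {"tx": 0,"ty": 0,"tz": 40,"rx": 0,"ry": 0,"rz": 0}
    - {"tx": 0,"ty": 0,"tz": 45,"rx": 0,"ry": 0,"rz": 0}
    - {"tx": 0,"ty": 10,"tz": 45,"rx": 0,"ry": 0,"rz": 0}
    - {"tx": 18,"ty": 35,"tz": 20,"rx": 0,"ry": 0,"rz": 0.07}
    - {"tx": 20,"ty": 38,"tz": 15,"rx": 0,"ry": 0,"rz": 0.075}
    - {"tx": 20,"ty": 38,"tz": 0,"rx": 0,"ry": 0,"rz": 0.075}
    - {"tx": 20,"ty": 38,"tz": 0,"rx": 0,"ry": 0,"rz": 0.075}
    - {"tx": 20,"ty": 38,"tz": 0,"rx": 0,"ry": 0,"rz": 0.075}
    - {"tx": 20,"ty": 38,"tz": 0,"rx": 0,"ry": 0,"rz": 0.075}
    - {"tx": 20,"ty": 38,"tz": 0,"rx": 0,"ry": 0,"rz": 0.075}
    - {"tx": 15.8,"ty": 36,"tz": 0,"rx": 0,"ry": 0,"rz": 0.067}

```text
time: 18.35
tool_pos: [587.7, 61.9, 187.5]
tcp_rot: [-3.141, -0.0, 1.711]
contact_force: [0.5, -0.1, -1.0]
grip_width: 55.3
finger_force: 29.8
```

Call:
carry_out:
  plan:
    - {"tx": 0,"ty": 0,"tz": 0,"rx": 0,"ry": 0,"rz": 0}
    - {"tx": 0,"ty": 0,"tz": 0,"rx": 0,"ry": 0,"rz": 0}
    - {"tx": 0,"ty": 0,"tz": 0,"rx": 0,"ry": 0,"rz": 0}

```text
time: 18.65
tool_pos: [586.6, 59.2, 187.6]
tcp_rot: [-3.141, 0.0, 1.707]
contact_force: [0.8, 0.4, -0.8]
grip_width: 55.5
finger_force: 29.8
```

```bash
python3 -c "
from h import *
shot('w6')"
```

```text
18.7 [586.64812507  58.92695383 187.84633719] [-3.14102089e+00  2.12889720e-04  1.70614685e+00] [-0.37454923 -0.91686576 -2.16772212] 55.47991814538761 29.849649798270548
```

View pics/w6v.png

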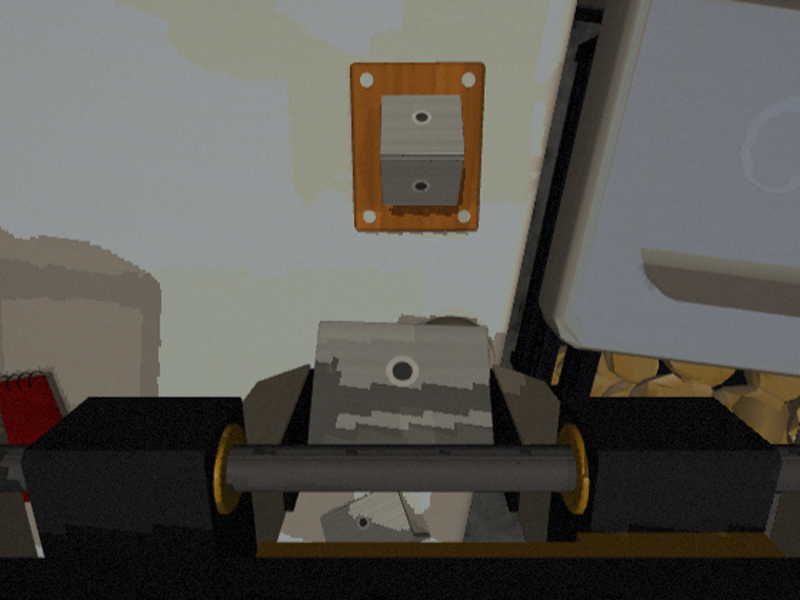

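Guard b sits nested on the stand, with its ridge at row 155, x 381–464. Held c shows its far foot edge at row 322, x 319–488, and its hole at (402,371).

```bash
python3 - <<'E'
from h import *
np.set_printoptions(precision=2,suppress=True)
m=np.load("pics/w6.npz")
e=onz(m,np.array([(381,155),(464,155)])*.7,71.3);print("b",e,e.mean(0),np.linalg.norm(e[1]-e[0]),np.arctan2(*(e[1]-e[0])[1::-1]))
f=onz(m,np.array([(319,322),(488,325)])*.7,187.8+24.5-29.7);t=np.array([586.65,58.93]);u=np.array([np.cos(1.706),np.sin(1.706)])
print("foot off",f,(f.mean(0)[:2]-t)@u-29.7, "lateral",(f.mean(0)[:2]-t)@[u[1],-u[0]])
h=onz(m,np.array([(402,371)])*.7,187.8+24.5-14.8);print("hole off",(h[0,:2]-t)@u)
m3=np.load("pics/w3.npz");h=onz(m3,[(281,242.8)],188.1+24.5-14.8);print("a hole",h[0,1]-49.8)
E
```

```text
b [[567.59 130.89  71.3 ]
 [608.86 136.51  71.3 ]] [588.23 133.7   71.3 ] 41.65529030385446 0.13513903900089078
foot off [[557.57  79.86 182.6 ]
 [612.58  86.29 182.6 ]] -5.564057113471115 lateral 1.69333394606987
hole off 14.049130874415644
a hole 21.82724069100874
```

Call:
carry_out:
  plan:
    - {"tx": 0,"ty": 20,"tz": 0,"rx": 0,"ry": 0,"rz": 0}
    - {"tx": 0,"ty": 25,"tz": 0,"rx": 0,"ry": 0,"rz": 0}
    - {"tx": -0.8,"ty": 23,"tz": -8,"rx": 0,"ry": 0,"rz": 0}
    - {"tx": 0,"ty": 10.7,"tz": -20,"rx": 0,"ry": 0,"rz": 0}
    - {"tx": 0,"ty": 0,"tz": -35,"rx": 0,"ry": 0,"rz": 0}
    - {"tx": 0,"ty": 0,"tz": -25,"rx": 0,"ry": 0,"rz": 0}
    - {"tx": 0,"ty": 0,"tz": -20,"rx": 0,"ry": 0,"rz": 0}
    - {"tx": 0,"ty": 0,"tz": -15,"rx": 0,"ry": 0,"rz": 0}
    - {"tx": 0,"ty": 0,"tz": -7,"rx": 0,"ry": 0,"rz": 0}
    - {"tx": 0,"ty": 0,"tz": -3,"rx": 0,"ry": 0,"rz": 0}
    - {"tx": 0,"ty": 0,"tz": 0,"rx": 0,"ry": 0,"rz": 0}
    - {"tx": 0,"ty": 0,"tz": 0,"rx": 0,"ry": 0,"rz": 0}

```text
time: 19.9
tool_pos: [586.7, 138.3, 55.8]
tcp_rot: [3.14, 0.0, 1.707]
contact_force: [0.2, 0.3, -1.6]
grip_width: 55.2
finger_force: 29.8
```

Call:
carry_out:
  plan:
    - {"tx": 0,"ty": 0,"tz": -2,"rx": 0,"ry": 0,"rz": 0}
    - {"tx": 0,"ty": 0,"tz": -1,"rx": 0,"ry": 0,"rz": 0}
    - {"tx": 0,"ty": 0,"tz": 0,"rx": 0,"ry": 0,"rz": 0}
    - {"tx": 0,"ty": 0,"tz": 0,"rx": 0,"ry": 0,"rz": 0}

```text
time: 20.3
tool_pos: [587.4, 139.7, 54.1]
tcp_rot: [3.138, -0.001, 1.708]
contact_force: [-2.9, 4.3, 9.1]
grip_width: 55.1
finger_force: 29.8
```

Call:
carry_out:
  plan:
    - {"tx": 0,"ty": 1.5,"tz": 0,"rx": 0,"ry": 0,"rz": 0}
    - {"tx": 0,"ty": 0,"tz": 0,"rx": 0,"ry": 0,"rz": 0}
    - {"tx": 0,"ty": 0,"tz": 0,"rx": 0,"ry": 0,"rz": 0}

```text
time: 20.6
tool_pos: [587.1, 140.6, 53.2]
tcp_rot: [3.139, -0.0, 1.708]
contact_force: [-1.3, 2.9, 5.9]
grip_width: 55.3
finger_force: 29.8
```

Call:
carry_out:
  plan:
    - {"tx": 0,"ty": 1.2,"tz": -0.5,"rx": 0,"ry": 0,"rz": 0}
    - {"tx": 0,"ty": 0,"tz": 0,"rx": 0,"ry": 0,"rz": 0}
    - {"tx": 0,"ty": 0,"tz": 0,"rx": 0,"ry": 0,"rz": 0}

```text
time: 20.9
tool_pos: [587.1, 140.8, 53.1]
tcp_rot: [3.139, 0.001, 1.708]
contact_force: [-1.2, -2.4, 9.4]
grip_width: 55.6
finger_force: 29.8
```

Contact is balanced, so I'll release and lift. I'll also check the crate's clearance before gripping d.

Call:
carry_out:
  plan:
    - {"tx": 0,"ty": 0,"tz": 0.5,"rx": 0,"ry": 0,"rz": 0}
    - {"tx": 0,"ty": 0,"tz": 0,"rx": 0,"ry": 0,"rz": 0}
    - {"tx": 0,"ty": 0,"tz": 0,"rx": 0,"ry": 0,"rz": 0}
    - {"tx": 0,"ty": 0,"tz": 0,"rx": 0,"ry": 0,"rz": 0}
    - {"tx": 0,"ty": 0,"tz": 0,"rx": 0,"ry": 0,"rz": 0}
    - {"tx": 0,"ty": 0,"tz": 0,"rx": 0,"ry": 0,"rz": 0}
    - {"tx": 0,"ty": 0,"tz": 15,"rx": 0,"ry": 0,"rz": 0}
    - {"tx": 0,"ty": 0,"tz": 40,"rx": 0,"ry": 0,"rz": 0}
    - {"tx": 0,"ty": 0,"tz": 40,"rx": 0,"ry": 0,"rz": 0}
    - {"tx": 0,"ty": 0,"tz": 41,"rx": 0,"ry": 0,"rz": 0}
  gripper: 0

```text
time: 21.9
tool_pos: [585.9, 141.4, 189.2]
tcp_rot: [-3.141, -0.0, 1.708]
contact_force: [1.7, 0.2, -0.8]
grip_width: 91.7
finger_force: 0.0
```

```bash
python3 - <<'E'
from h import *
np.set_printoptions(precision=1,suppress=True)
w2,w5=np.load("pics/w2.npz"),np.load("pics/w5.npz");ms,mt=bot.camera_model("scene"),bot.camera_model("top")
print(tri(w2,np.array((735,278))*.7,w5,np.array((663,205))*.7))
print(tri(ms,(411,408),mt,(371,107)),tri(ms,(411,408),mt,(371,82)))
w3=np.load("pics/w3.npz")
print(tri(w2,np.array([(655,92)])*.7,w3,np.array([(490,343)])*.7))
E
```

```text
[[ 860.6 -298.1 -347.9]]
[[ 843.4 -321.6 -517.5]] [[ 898.  -319.9 -516.3]]
[[630.6  -2.4  10.2]]
```

```bash
python3 - <<'E'
from h import *
np.set_printoptions(precision=1,suppress=True)
ms,mt=bot.camera_model("scene"),bot.camera_model("top")
s=cv2.imread("pics/scene0.png")[200:420,380:560];t=cv2.imread("pics/top0.png")[0:130,250:430]
g=cv2.convertScaleAbs
a=cv2.resize(s,None,fx=2.5,fy=2.5,interpolation=cv2.INTER_CUBIC);b=cv2.resize(t,None,fx=1.9,fy=1.9,interpolation=cv2.INTER_CUBIC)
o=np.zeros((550,795,3),np.uint8);o[:a.shape[0],:450]=g(a,alpha=1.6);o[:b.shape[0],452:452+b.shape[1]]=g(b,alpha=1.6)
cv2.imwrite("pics/crate.png",o)
E
```

```text
(no output)
```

View pics/crate.png

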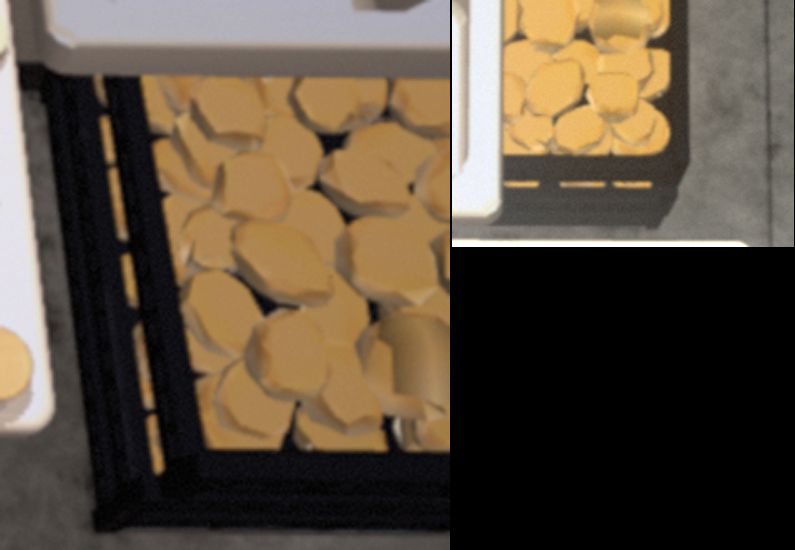

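The crate's rim corner is at about (160,490) in the left crop and (688,158) in the right crop.

```bash
python3 - <<'E'
from h import *
np.set_printoptions(precision=1,suppress=True)
ms,mt=bot.camera_model("scene"),bot.camera_model("top")
for p in((160,490),(100,520)):
  print(tri(ms,(380+p[0]/2.5,200+p[1]/2.5),mt,(250+236/1.9,158/1.9)))
E
```

```text
[[ 890.1 -311.  -383. ]]
[[ 892.5 -325.3 -475.4]]
```

The crate lies far below the table, so it's no hazard. Moving on to guard d.

Call:
carry_out:
  plan:
    - {"tx": 1.1,"ty": -27,"tz": 5,"rx": 0,"ry": 0,"rz": 0.06}
    - {"tx": 1.1,"ty": -39,"tz": 0,"rx": 0,"ry": 0,"rz": 0.066}
    - {"tx": 1.1,"ty": -39,"tz": 0,"rx": 0,"ry": 0,"rz": 0.066}
    - {"tx": 1.1,"ty": -39,"tz": 0,"rx": 0,"ry": 0,"rz": 0.066}
    - {"tx": 1.1,"ty": -39,"tz": 0,"rx": 0,"ry": 0,"rz": 0.066}
    - {"tx": 1.1,"ty": -39,"tz": 0,"rx": 0,"ry": 0,"rz": 0.066}
    - {"tx": 1.1,"ty": -39,"tz": 0,"rx": 0,"ry": 0,"rz": 0.066}
    - {"tx": 1.1,"ty": -36.9,"tz": 0,"rx": 0,"ry": 0,"rz": 0.067}
    - {"tx": 0,"ty": 0,"tz": -20,"rx": 0,"ry": 0,"rz": 0}
    - {"tx": 0,"ty": 0,"tz": -35,"rx": 0,"ry": 0,"rz": 0}
    - {"tx": 0,"ty": 0,"tz": -40,"rx": 0,"ry": 0,"rz": 0}

```text
time: 23.0
tool_pos: [595.7, -157.3, 98.1]
tcp_rot: [3.14, 0.003, 2.23]
contact_force: [0.3, -0.5, -0.6]
grip_width: 92.0
finger_force: 0.0
```

Call:
carry_out:
  plan:
    - {"tx": 0,"ty": 0,"tz": -35,"rx": 0,"ry": 0,"rz": 0}
    - {"tx": 0,"ty": 0,"tz": -20,"rx": 0,"ry": 0,"rz": 0}
    - {"tx": 0,"ty": 0,"tz": -15,"rx": 0,"ry": 0,"rz": 0}
    - {"tx": 0,"ty": 0,"tz": -10,"rx": 0,"ry": 0,"rz": 0}
    - {"tx": 0,"ty": 0,"tz": -10,"rx": 0,"ry": 0,"rz": 0}
    - {"tx": 0,"ty": 0,"tz": 0,"rx": 0,"ry": 0,"rz": 0}
    - {"tx": 0,"ty": 0,"tz": 0,"rx": 0,"ry": 0,"rz": 0}

```text
time: 23.7
tool_pos: [595.5, -156.6, 8.7]
tcp_rot: [3.141, 0.001, 2.231]
contact_force: [0.7, 0.4, 1.4]
grip_width: 91.8
finger_force: 0.0
```

No contact on the way down. Closing the gripper.

Call:
carry_out:
  plan:
    - {"tx": 0,"ty": 0,"tz": 0,"rx": 0,"ry": 0,"rz": 0}
    - {"tx": 0,"ty": 0,"tz": 0,"rx": 0,"ry": 0,"rz": 0}
    - {"tx": 0,"ty": 0,"tz": 0,"rx": 0,"ry": 0,"rz": 0}
    - {"tx": 0,"ty": 0,"tz": 0,"rx": 0,"ry": 0,"rz": 0}
    - {"tx": 0,"ty": 0,"tz": 0,"rx": 0,"ry": 0,"rz": 0}
    - {"tx": 0,"ty": 0,"tz": 0,"rx": 0,"ry": 0,"rz": 0}
    - {"tx": 0,"ty": 0,"tz": 0,"rx": 0,"ry": 0,"rz": 0}
    - {"tx": 0,"ty": 0,"tz": 0,"rx": 0,"ry": 0,"rz": 0}
  gripper: 1

```text
time: 24.5
tool_pos: [595.3, -156.6, 8.4]
tcp_rot: [3.141, 0.001, 2.231]
contact_force: [-0.1, 0.7, 4.3]
grip_width: 67.6
finger_force: 30.0
```

Call:
carry_out:
  plan:
    - {"tx": 0,"ty": 0,"tz": 15,"rx": 0,"ry": 0,"rz": 0}
    - {"tx": 0,"ty": 0,"tz": 40,"rx": 0,"ry": 0,"rz": 0}
    - {"tx": 0,"ty": 0,"tz": 40,"rx": 0,"ry": 0,"rz": 0}
    - {"tx": 0,"ty": 10,"tz": 45,"rx": 0,"ry": 0,"rz": 0}
    - {"tx": -1,"ty": 28,"tz": 30,"rx": 0,"ry": 0,"rz": -0.073}
    - {"tx": -1,"ty": 30,"tz": 10,"rx": 0,"ry": 0,"rz": -0.075}
    - {"tx": -1,"ty": 30,"tz": 0,"rx": 0,"ry": 0,"rz": -0.075}
    - {"tx": -1,"ty": 30,"tz": 0,"rx": 0,"ry": 0,"rz": -0.075}
    - {"tx": -1,"ty": 30,"tz": 0,"rx": 0,"ry": 0,"rz": -0.075}
    - {"tx": -1,"ty": 30,"tz": 0,"rx": 0,"ry": 0,"rz": -0.075}
    - {"tx": -2,"ty": 28.5,"tz": 0,"rx": 0,"ry": 0,"rz": -0.075}

```text
time: 25.6
tool_pos: [586.5, 61.4, 188.4]
tcp_rot: [-3.141, -0.0, 1.705]
contact_force: [0.6, 0.1, -2.6]
grip_width: 67.6
finger_force: 30.0
```

Call:
carry_out:
  plan:
    - {"tx": 0,"ty": 0,"tz": 0,"rx": 0,"ry": 0,"rz": 0}
    - {"tx": 0,"ty": 0,"tz": 0,"rx": 0,"ry": 0,"rz": 0}
    - {"tx": 0,"ty": 0,"tz": 0,"rx": 0,"ry": 0,"rz": 0}

```text
time: 25.9
tool_pos: [587.0, 59.3, 188.2]
tcp_rot: [-3.141, 0.0, 1.708]
contact_force: [-0.3, 0.2, -2.2]
grip_width: 67.2
finger_force: 30.0
```

```bash
python3 -c "
from h import *
shot('w7')"
```

```text
25.95 [587.03214886  59.05077762 188.11825568] [-3.14144091e+00  2.77730636e-04  1.70726398e+00] [ 0.06852581  0.42152803 -2.14910513] 67.36007647183183 29.996731728315353
```

View pics/w7v.png

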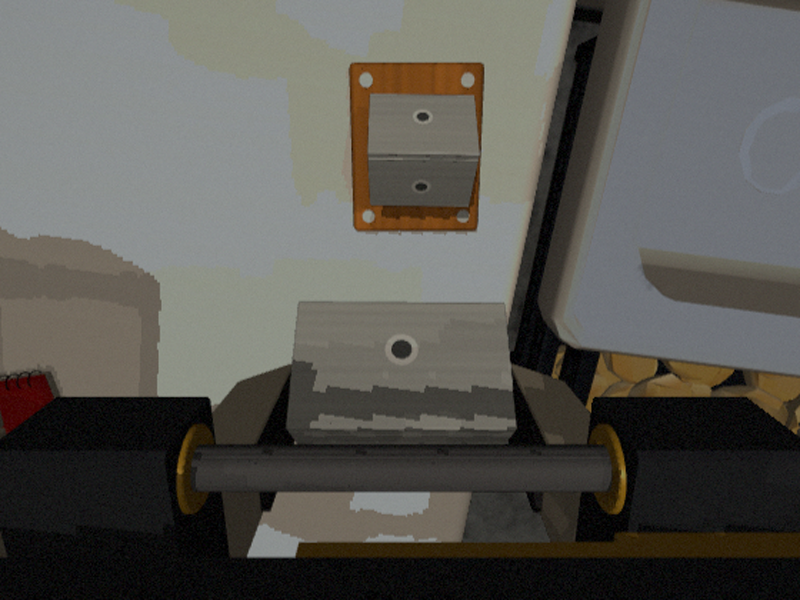

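Guard c is nested correctly, its ridge at row 155, x 368–480. Held d has its foot edge at row 302 and its hole at (401,349). By comparison with c, d's TCP target is y≈133.4.

Call:
carry_out:
  plan:
    - {"tx": 0,"ty": 20,"tz": 0,"rx": 0,"ry": 0,"rz": 0}
    - {"tx": 0,"ty": 25,"tz": 0,"rx": 0,"ry": 0,"rz": 0}
    - {"tx": -0.6,"ty": 20,"tz": -8,"rx": 0,"ry": 0,"rz": 0}
    - {"tx": 0,"ty": 8.4,"tz": -20,"rx": 0,"ry": 0,"rz": 0}
    - {"tx": 0,"ty": 0,"tz": -30,"rx": 0,"ry": 0,"rz": 0}
    - {"tx": 0,"ty": 0,"tz": -25,"rx": 0,"ry": 0,"rz": 0}
    - {"tx": 0,"ty": 0,"tz": -20,"rx": 0,"ry": 0,"rz": 0}
    - {"tx": 0,"ty": 0,"tz": -15,"rx": 0,"ry": 0,"rz": 0}
    - {"tx": 0,"ty": 0,"tz": -6,"rx": 0,"ry": 0,"rz": 0}
    - {"tx": 0,"ty": 0,"tz": -2,"rx": 0,"ry": 0,"rz": 0}
    - {"tx": 0,"ty": 0,"tz": 0,"rx": 0,"ry": 0,"rz": 0}
    - {"tx": 0,"ty": 0,"tz": 0,"rx": 0,"ry": 0,"rz": 0}

```text
time: 27.15
tool_pos: [587.1, 133.3, 63.0]
tcp_rot: [3.14, 0.0, 1.708]
contact_force: [-0.9, 0.7, -2.5]
grip_width: 67.3
finger_force: 30.0
```

Call:
carry_out:
  plan:
    - {"tx": 0,"ty": 0,"tz": -2,"rx": 0,"ry": 0,"rz": 0}
    - {"tx": 0,"ty": 0,"tz": -1.5,"rx": 0,"ry": 0,"rz": 0}
    - {"tx": 0,"ty": 0,"tz": 0,"rx": 0,"ry": 0,"rz": 0}
    - {"tx": 0,"ty": 0,"tz": 0,"rx": 0,"ry": 0,"rz": 0}

```text
time: 27.55
tool_pos: [586.6, 133.4, 58.7]
tcp_rot: [3.141, 0.0, 1.708]
contact_force: [0.3, -0.8, -1.4]
grip_width: 67.3
finger_force: 30.0
```

Call:
carry_out:
  plan:
    - {"tx": 0,"ty": 0,"tz": -1,"rx": 0,"ry": 0,"rz": 0}
    - {"tx": 0,"ty": 0,"tz": 0,"rx": 0,"ry": 0,"rz": 0}
    - {"tx": 0,"ty": 0,"tz": 0,"rx": 0,"ry": 0,"rz": 0}

```text
time: 27.85
tool_pos: [586.7, 133.4, 58.6]
tcp_rot: [3.141, 0.0, 1.708]
contact_force: [-1.5, -1.2, 6.3]
grip_width: 67.4
finger_force: 30.0
```

Contact is balanced (6 N up, about 1 N sideways) at the expected height. Releasing and retreating.

Call:
carry_out:
  plan:
    - {"tx": 0,"ty": 0,"tz": 0,"rx": 0,"ry": 0,"rz": 0}
    - {"tx": 0,"ty": 0,"tz": 0,"rx": 0,"ry": 0,"rz": 0}
    - {"tx": 0,"ty": 0,"tz": 0,"rx": 0,"ry": 0,"rz": 0}
    - {"tx": 0,"ty": 0,"tz": 0,"rx": 0,"ry": 0,"rz": 0}
    - {"tx": 0,"ty": 0,"tz": 0,"rx": 0,"ry": 0,"rz": 0}
    - {"tx": 0,"ty": 0,"tz": 0,"rx": 0,"ry": 0,"rz": 0}
    - {"tx": 0,"ty": 0,"tz": 10,"rx": 0,"ry": 0,"rz": 0}
    - {"tx": 0,"ty": 0,"tz": 35,"rx": 0,"ry": 0,"rz": 0}
    - {"tx": 0,"ty": 0,"tz": 40,"rx": 0,"ry": 0,"rz": 0}
    - {"tx": 0,"ty": -25,"tz": 40,"rx": 0,"ry": 0,"rz": 0}
    - {"tx": 0,"ty": -25,"tz": 5,"rx": 0,"ry": 0,"rz": 0}
    - {"tx": 0,"ty": -23.4,"tz": 0,"rx": 0,"ry": 0,"rz": 0}
  gripper: 0

```text
time: 29.05
tool_pos: [587.5, 59.3, 190.8]
tcp_rot: [3.136, 0.001, 1.708]
contact_force: [-0.5, 0.9, -0.7]
grip_width: 91.9
finger_force: 0.0
```

Call:
carry_out:
  plan:
    - {"tx": 0,"ty": 0,"tz": 0,"rx": 0,"ry": 0,"rz": 0}
    - {"tx": 0,"ty": 0,"tz": 0,"rx": 0,"ry": 0,"rz": 0}
    - {"tx": 0,"ty": 0,"tz": 0,"rx": 0,"ry": 0,"rz": 0}

```text
time: 29.35
tool_pos: [586.3, 60.9, 187.6]
tcp_rot: [-3.142, -0.0, 1.708]
contact_force: [-0.5, 0.4, -0.3]
grip_width: 91.9
finger_force: 0.0
```

```bash
python3 -c "
from h import *
shot('w8')"
```

```text
29.4 [586.32222737  60.99609234 187.46748712] [-3.14137164e+00 -3.42171564e-04  1.70875344e+00] [-0.75364589 -0.09163203 -0.78236293] 91.78167072591876 0.0
```

View pics/w8v.png

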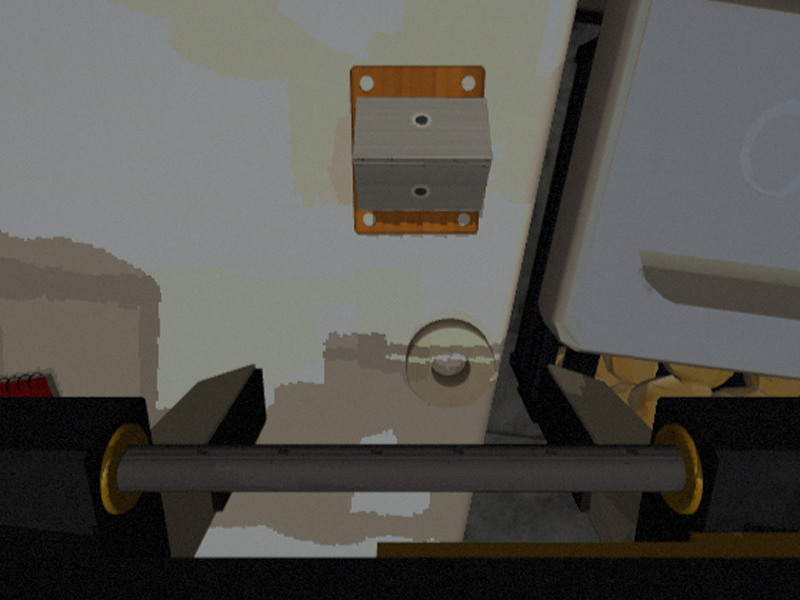

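The longest guard is on top, centred on the stand and level, with its ridge at about (353,158)–(491,159). The tape is undisturbed. Handing in.

```bash
python3 -c "
from plant import bot
print(bot.close_job())"
```

```text
the job is handed in; nothing more can be done
None
```

All four guards are nested ridge up on the stand, shortest at the bottom to longest on top, and the job is handed in at about 29 s. The judge returned no verdict; the last picture shows d centred on top and the tape in place, and no move went near the shaker or cup, though I didn't photograph those two again at the end.

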